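Break the hood stay, shut the plate incubator and turn its cam lock home

TASK

Close up and lock the small bench incubator. Break the locked stay that props its hood open by pulling the knuckle pin to the front, lower the hood gently by its grip until it is fully shut (never let it drop), then turn the cam knob clockwise until its sprung follower drops into the notch; leave the bottles and other things standing about where they are.

Things in the scene. Friction and masses are not known exactly. Their poses are not given: they have to be found in the camera images.
- incubator: white bench incubator, fixed, 310 deep (x) x 260 mm wide. Origin under its centre on the bench; x to its back, y to its left, z up. Open well (x -0.038..0.136, y -0.12..0.12, floor z 22 mm, filled with dishes) with its rim at z 115 mm. In front of it a lower deck (x -0.15..-0.048, top z 70 mm) with the cam knob at its left end and a loose oil bottle at its right end
- hood_hinge (a point): middle of the hood's hinge line, fixed at the back of the well's rim (z 115 mm), the line runs along the incubator's y. The hood is a glazed aluminium frame, 194 mm from hinge to front edge, 260 mm wide, 16 mm thick, 0.45 kg. A steel tongue on its front edge, in line with the knob, hangs 30 mm below it when shut and reaches 222 mm from the hinge
- hood (a joint): hood angle, rad. 0: propped by the locked stay, 68 degrees up from level, leaning to the front over the well; grows as it comes down; 1.187: fully shut, level on the rim. Hinge friction just holds it while it is about as steep as when propped; lower than about 0.15 it falls and slams unless held
- hood_grip (a point): grip point on the black grip at the middle of the hood's front edge, a block 30 mm wide (incubator's y), 14 mm thick, standing 44 mm out of the edge in the hood's plane. The point is 26 mm out from the edge, 220 mm from the hinge line, 8 mm outside the hood's inner face, and moves with it. Pinched across its 30 mm it can pivot between the pads. When shut it is 123 mm above the bench
- stay_knuckle (a joint): bend of the two-link stay at its knuckle, rad. 0: locked, bent 0.2 past dead centre toward the hinge, on its stop; 0.2: straight; grows as the knuckle folds to the front (well over 0.4: safely broken); about 3 with the hood shut. While it is under 0.2 the hood can not come down. 2 to 8 N at the pin break it; friction holds it where it is left
- stay_pin (a point): middle of the black finger pin at the knuckle: round, 14 mm thick, along the incubator's y, 26 mm to grip, a 19 mm flange at its left end, the links at its right end. It is at the right of the well, 42 mm above the rim and 50 mm in front of the hood's inner face, under the leaning hood: reach it with the tool's back leaning 25 to 50 degrees to the front. Swings 64 mm about stay_pivot
- stay_pivot (a point): fixed pivot of the stay's lower link, given at the y of stay_pin. The pin swings about it in the incubator's x-z plane: first to the front (-x) and up, then to the front and down into the well as the hood closes
- cam_knob (a joint): knob angle, rad, clockwise from above. At 0 its bar (and the steel wing 26 mm under the grip point) lies along the incubator's y, wing to the left; at 1.571 along x, wing back over the hood's tongue and the notch in the cam's rim at the follower. Starts at 0.1 to 0.6, end stop 1.61, about 0.1 N m. Turned before the hood is shut, the wing blocks the tongue
- knob_grip (a point): on the knob's vertical axis at the height to grip, 122 mm above the bench: middle of a black bar 44 mm long, 14 mm thick, 26 mm high. With the hood shut, the hood's front edge is 58 mm behind it
- cam_follower (a joint): travel of the sprung plunger beside the knob (toward the incubator's middle), m: under 0.002 riding on the cam's rim, 0.0045 dropped home in the notch. It snaps in by itself when the knob is within about 0.06 rad of 1.571
- oil_bottle: brown dropper bottle, 29 mm diameter, 62 mm high, standing on the right end of the incubator's deck; origin under its centre. Bystander.
- amber_bottle: brown screw-cap bottle, 68 mm diameter, 176 mm high, standing just to the right of the incubator's front; origin under its centre. Bystander.
- stain_bottle: white dropper bottle, 35 mm diameter, 85 mm high, standing close to the left of the incubator; origin under its centre. Bystander.
- sample_cup: white cup with lid, 66 mm diameter, 62 mm high, on the bench to the right; origin under its centre. Bystander.
- tall_beaker: glass beaker, 72 mm diameter, 95 mm high, on the bench to the right; origin under its centre. Bystander.

How it is judged:
On the way, in this order (a step that is already met when the one before it is completed fails the run):
1. the stay is broken at its knuckle, past dead centre to the front, with the hood still up (value of joint stay_knuckle above 0.4 rad and value of joint hood below 0.6 rad), for 0.1 s.
2. the hood is fully shut (value of joint hood above 1.165 rad and velocity of joint hood below 0.1 rad/s), for 0.2 s.
3. the cam knob is turned and its follower has dropped into the notch (value of joint cam_follower above 0.003 m and value of joint cam_knob above 1.45 rad), for 0.2 s.
At the end, for the whole second after the job is handed in: The hood is shut (within 0.02 rad of fully down) and at rest, the cam knob is past 1.45 rad, and its follower is more than 3 mm into the notch (all of step 3 and value of joint hood above 1.165 rad and velocity of joint hood below 0.05 rad/s); the robot touches nothing.
It fails at once if the hood drops or slams (it turns faster than 1.5 rad/s) (velocity of joint hood above 1.5 rad/s).
It fails at once if a bystander is pushed more than 20 mm from its place (distance of any of oil_bottle, amber_bottle, stain_bottle, sample_cup, tall_beaker from where it was at the start of the episode above 0.02 m).
It fails at once if a standing bottle, cup or beaker is knocked over (angle between any of oil_bottle, amber_bottle, stain_bottle, sample_cup, tall_beaker's own z axis and vertical above 0.35 rad).
It also fails if it takes over 64 s, if anything falls off the work surface, if the arm or the gripper's body presses on something with over 40 N, if the wrist force passes 120 N, or if a joint passes its speed limit or range.

ROBOT

A 7-joint arm with a two-finger parallel gripper is mounted at the origin on a cart in front of the work surface, level with it; the furniture and walls round the work are solid. World frame = base frame: x ahead of the robot, y to its left, z up, the work surface at z = 0. Lengths are in m, angles in rad, forces in N, time in s.
With the tool pointing down it reaches from about 0.35 to 0.9 m from the base axis. Payload 8.1 kg.
Tool frame: the origin (TCP) lies between the finger pads; the fingertips stand 22 mm ahead of it and the grasp point (between the pads) lies 3 mm ahead of it (arm.tip_reach is the distance from the TCP to the fingertips, in m); z points along the fingers, y is the line along which they close (so a half turn about z gives the same grasp; the last joint's range is limited). The gripper opens to 92 mm and grips with 3 to 60 N. Pads are 19 mm wide; open, the fingers measure 130 mm over their backs; the gripper's body (75 mm by 190 mm) begins 47 mm behind the grasp point.
Start: joints at [1.095, 0.434, 0.025, 1.573, -0.012, 1.134, -0.075], TCP at [0.228, -0.582, 0.249] pointing down, gripper open.
Joint ranges: [-2.62, 2.62], [-0.44, 2.09], [-1.27, 1.32], [0.08, 2.57], [-1.32, 4.46], [0.12, 2], [-2.74, 2.74]. Speed limits (rad/s): [2.22, 2.22, 3.01, 3.01, 3.14, 3.14, 3.14].

INTERFACE

Orientations are given as a rotation vector (axis times angle).
In Python, from cell import telemetry, vision, job, arm gives the robot as it stands. The module is installed in compiled form; this text tells all that it offers.
- The arm moves only by the shell command python3 -m creep 'ROWS' [FORCE]. ROWS is text: rows parted by semicolons, each of 7 numbers parted by spaces: the finger opening in cm, from 0 to 9.18, then the shift along the tool's x, y, z in cm, then the turn, a rotation vector about the tool's x, y, z in degrees. A call has 1 to 5 rows; each row is the pose to reach, as a shift and turn from the pose commanded when the call began, along the tool's axes at that moment; what a row does not reach only later rows make up. A row lasts 1/8 s, in which the tool goes at most 62.5 mm and 10.7 degrees, less where a joint would pass 70% of its speed; a pose out of reach is approached as far as the arm can. A call with a gripper value outside its range is refused whole. The fingers move at their own pace and stop on an object; FORCE is the grip in N (left out, the last holds). Time passes only in rows, so rows that repeat a pose let the fingers close. It gives the time, the measured TCP pose, the force, the opening and the grip force at its end, in the units of the state.
- telemetry.observe(): the state, without advancing time (a new reading comes with each control period).
- vision.get_image(name): name is "scene" or "top"; returns the picture (384x512x3 uint8, red, green, blue); there is no depth.
- vision.camera_info(name): a dict with "fov_y" (degrees; the focal length in pixels is half the picture's height over the tangent of half this angle, whatever the lens; pixels are square), "cx", "cy" (the principal point, pixels), "dist_coeffs" ([k1, k2, p1, p2, k3] as OpenCV has them; the pictures are not rectified), "extrinsics" (4x4, takes a point from camera to world coordinates). Camera axes: x right, y down, z forward; pixel columns grow to the right and rows downward; lengths in m; the calibration is good to about 2 mm. A picture is of the moment at which its call begins. camera_info takes no time and is no camera call.
- job.sign_off(): hands the job in; it is judged then, once.
The state is a dict: "clock": time; "joints": joint angles; "dq": joint speeds; "joint_efforts": joint torques, N m; "position": TCP position; "ee_rot": TCP orientation; "force": force on the tool from outside, world axes, zero at the start; "ft_torque": the same for the moment, N m; "width": opening from 0.0 (shut) to 1.0 (fully open); "gripper_force": force on a finger pad.
Only numpy, scipy, OpenCV 4.12 (cv2) and the standard library are available. Lean on these libraries where they do the work, as an engineer would, in place of code of your own. Each camera call takes 0.05 s, during which the arm holds its last target. There are 200 camera calls.

## Working session

There is one attempt and no reset: what is moved stays moved. The work goes in short steps, Python scripts to look and compute and a shell command to move; the robot and the scene stay as the last step left them, time stands still between calls to the robot, and variables do not carry over. Pictures are saved under pics/ and viewed, at most 13 in all, crops included, and the job is handed in when it is done.

```bash
mkdir -p pics; cat > h.py <<'E'
import numpy as np, cv2
from scipy.spatial.transform import Rotation as R
from cell import telemetry, vision, job, arm
def cam(n):
    i=vision.camera_info(n); f=192/np.tan(np.radians(i["fov_y"])/2)
    K=np.array([[f,0,i["cx"]],[0,f,i["cy"]],[0,0,1.]]); E=np.array(i["extrinsics"])
    return K,np.array(i["dist_coeffs"],float),E
def ray(n,uv):
    K,d,E=cam(n); p=cv2.undistortPoints(np.array(uv,float).reshape(-1,1,2),K,d).reshape(-1,2)
    v=np.c_[p,np.ones(len(p))]@E[:3,:3].T
    return E[:3,3],v/np.linalg.norm(v,axis=1)[:,None]
def plane(n,uv,z):
    o,v=ray(n,uv); return o+v*((z-o[2])/v[:,2])[:,None]
def tri(uvs,uvt):
    o1,v1=ray("scene",[uvs]);o2,v2=ray("top",[uvt])
    A=np.c_[v1[0],-v2[0]]; s=np.linalg.lstsq(A,o2-o1,rcond=None)[0]
    a=o1+s[0]*v1[0];b=o2+s[1]*v2[0]; return (a+b)/2,np.linalg.norm(a-b)
def proj(n,P):
    K,d,E=cam(n); Ri=E[:3,:3].T
    return cv2.projectPoints(np.array(P,float).reshape(-1,1,3),cv2.Rodrigues(Ri)[0],-Ri@E[:3,3],K,d)[0].reshape(-1,2)
def snap(n,name):
    im=vision.get_image(n); cv2.imwrite(f"pics/{name}.png",im[:,:,::-1]); return im
E
python3 - <<'E'
from h import *
np.set_printoptions(precision=3,suppress=True)
for n in("scene","top"):
    im=snap(n,n+"0"); print(cam(n))
    cv2.imwrite(f"pics/{n}0b.png",cv2.resize(im[:,:,::-1],(800,600),interpolation=cv2.INTER_CUBIC))
print(telemetry.observe(), arm.tip_reach)
E
```

```text
(array([[458.289,   0.   , 255.797],
       [  0.   , 458.289, 194.292],
       [  0.   ,   0.   ,   1.   ]]), array([0.026, 0.   , 0.   , 0.   , 0.   ]), array([[-0.895, -0.277,  0.35 ,  0.062],
       [-0.446,  0.564, -0.695,  1.072],
       [-0.005, -0.778, -0.628,  1.101],
       [ 0.   ,  0.   ,  0.   ,  1.   ]]))
(array([[468.621,   0.   , 262.027],
       [  0.   , 468.621, 197.168],
       [  0.   ,   0.   ,   1.   ]]), array([0.009, 0.   , 0.   , 0.   , 0.   ]), array([[ 0.173, -0.776,  0.606, -0.349],
       [-0.985, -0.145,  0.096, -0.078],
       [ 0.014, -0.613, -0.79 ,  1.398],
       [ 0.   ,  0.   ,  0.   ,  1.   ]]))
{'clock': 0.1, 'joints': array([ 1.095,  0.435,  0.025,  1.574, -0.012,  1.134, -0.075]), 'dq': array([-0.   , -0.002,  0.   , -0.002,  0.001,  0.   , -0.001]), 'joint_efforts': array([  0.003, -66.913,   0.988, -31.515,  -0.061,   0.037,   0.   ]), 'position': array([ 0.227, -0.582,  0.248]), 'ee_rot': array([-3.086, -0.582,  0.001]), 'force': array([0.236, 0.571, 0.434]), 'ft_torque': array([0.011, 0.031, 0.006]), 'gripper_force': 0.0, 'width': 1.000957707796572} 0.022
```

View pics/scene0b.png

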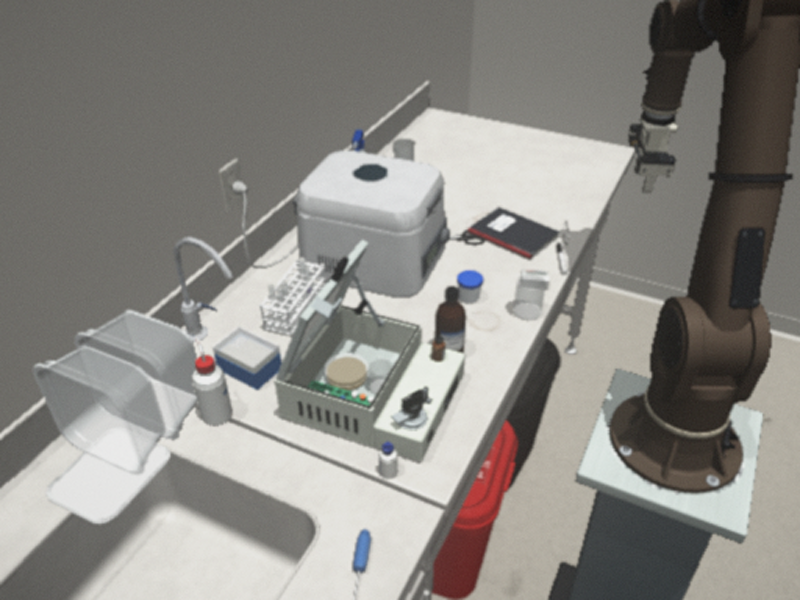

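View pics/top0b.png

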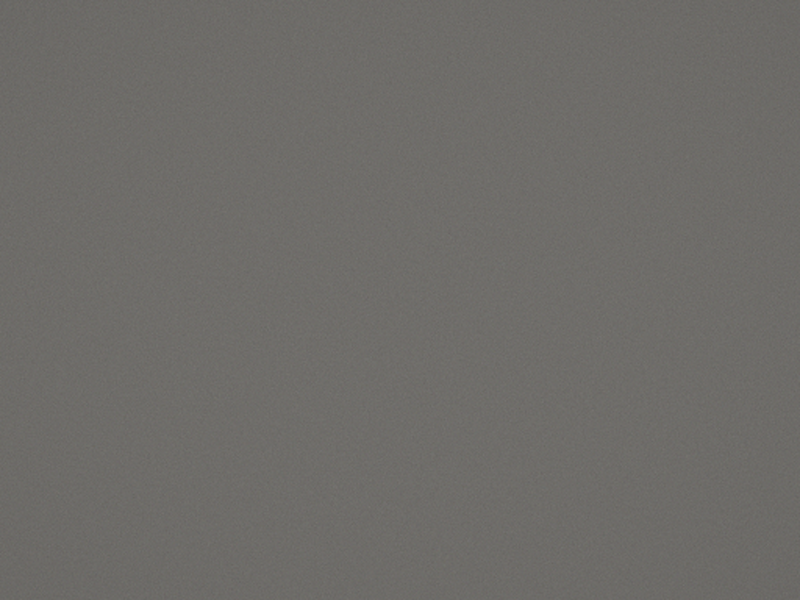

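The scene view shows the incubator at about (350,380) of 800x600, hood leaning up, grip near (342,268), knob near (412,405), pin near (362,305). The top view is a uniform grey and gives nothing. I'll enlarge the scene around the incubator and check the top camera again.

```bash
python3 - <<'E'
from h import *
im=np.mean([vision.get_image("scene").astype(float) for _ in range(4)],0)
np.save("pics/s.npy",im)
c=im[145:310,165:325].astype(np.uint8)[:,:,::-1]
c=cv2.resize(c,None,fx=3.6,fy=3.6,interpolation=cv2.INTER_CUBIC)
c=np.clip(c.astype(float)*1.25,0,255).astype(np.uint8)
for k in range(0,160,20): cv2.putText(c,str(165+k),(int(k*3.6),8),0,.3,(0,0,255),1); cv2.line(c,(int(k*3.6),8),(int(k*3.6),14),(0,0,255),1)
for k in range(0,165,20): cv2.putText(c,str(145+k),(0,int(k*3.6)+3),0,.3,(0,0,255),1); cv2.line(c,(20,int(k*3.6)),(26,int(k*3.6)),(0,0,255),1)
cv2.imwrite("pics/crop1.png",c)
t=vision.get_image("top"); print(t.reshape(-1,3).mean(0),t.reshape(-1,3).std(0),c.shape)
E
```

```text
[110.19747925 108.28668213 104.81546021] [2.19469227 2.19346685 2.18945984] (594, 576, 3)
```

View pics/crop1.png

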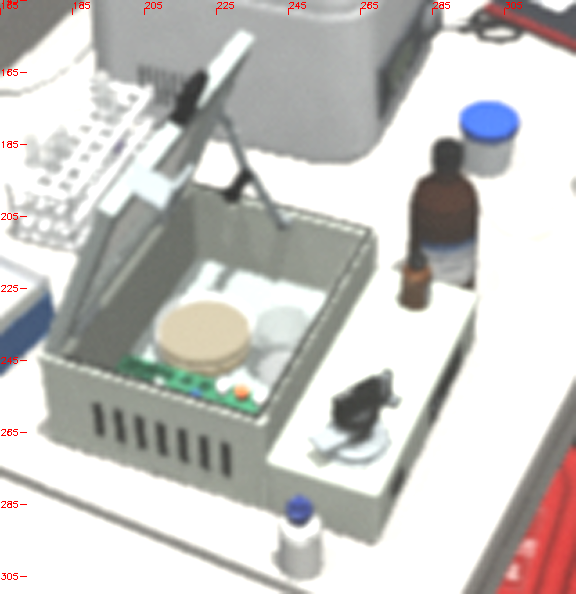

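The crop (pixel = 165+cx/3.6, 145+cy/3.6) shows the open hood with its black grip at crop (188,97), the pin at (236,187), the rim corners at (45,355), (265,418) and (373,230), deck corners at (378,488) and (478,290), and the knob bar at (360,400) with its wing toward (320,440). Only this camera works, so I'll fit the incubator's planar pose from the corners and cast rays.

```bash
cat >> h.py <<'E'
def inc(fit,P):
    x,y,a=fit; P=np.atleast_2d(P); c,s=np.cos(a),np.sin(a)
    return np.c_[x+c*P[:,0]-s*P[:,1],y+s*P[:,0]+c*P[:,1],P[:,2]]
def toinc(fit,P):
    x,y,a=fit; P=np.atleast_2d(P)-[x,y,0]; c,s=np.cos(a),np.sin(a)
    return np.c_[c*P[:,0]+s*P[:,1],-s*P[:,0]+c*P[:,1],P[:,2]]
E
python3 - <<'E'
from h import *
from scipy.optimize import least_squares
np.set_printoptions(precision=4,suppress=True)
im=np.load("pics/s.npy").astype(np.float32)
C=lambda p:np.array(p,float)/3.6+[165,145]-0.36
pts=[((45,355),(.155,.13,.115)),((265,418),(-.048,.13,.115)),((373,230),(-.048,-.13,.115)),
 ((378,488),(-.15,.13,.07)),((478,290),(-.15,-.13,.07)),((373,543),(-.15,.13,0)),((268,462),(-.048,.13,.07))]
uv=np.array([C(p[0]) for p in pts]); M=np.array([p[1] for p in pts])
f=lambda q:(proj("scene",inc(q,M))-uv).ravel()
r=least_squares(f,[.55,.1,0],loss="soft_l1"); print(r.x, r.fun.reshape(-1,2))
fit=r.x; np.save("fit.npy",fit)
g=im.max(2)
def blob(lo,hi,t):
    a=np.array(C(lo)).astype(int);b=np.array(C(hi)).astype(int)
    m=(g[a[1]:b[1],a[0]:b[0]]<t).astype(np.uint8)
    n,l,s,c=cv2.connectedComponentsWithStats(m); k=1+np.argmax(s[1:,4]); print("blob",s[k]+[a[0],a[1],0,0,0],c[k]+a)
    ys,xs=np.where(l==k)
    return c[k]+a,np.c_[xs,ys]+a
p,_=blob((215,165),(262,208),75)
w=plane("scene",[p],.157); print("pin",w,toinc(fit,w))
k,kp=blob((315,360),(410,440),60); w=plane("scene",[k],.122); print("knob",w,toinc(fit,w))
print(cv2.minAreaRect(kp.astype(np.float32)))
gr,gp=blob((160,60),(225,135),60)
for hx in(.145,.15,.155):
  d=np.radians(68); 
  G=inc(fit,[[hx-.220*np.cos(d)+.008*np.sin(d),0,.115+.220*np.sin(d)+.008*np.cos(d)]])
  print("grip",hx,G,proj("scene",G),gr)
b=[(416,292),(302,565),(445,290),(490,160)]
for n,(q,z) in dict(oil=((416,305),.07),stain=((301,572),0),amber=((445,280),0),cup=((488,170),0)).items():
  w=plane("scene",[C(q)],z); print(n,w,toinc(fit,w))
E
```

```text
[0.5811 0.1551 0.0866] [[-1.0987 -0.1754]
 [-0.6076  0.3319]
 [ 0.4801 -1.6972]
 [ 0.8006  1.0503]
 [ 0.0647 -0.771 ]
 [ 1.8459  1.2258]
 [-0.9888 -1.4451]]
blob [227 192   8   9  31] [230.6452 196.3871]
pin [[0.6579 0.0735 0.157 ]] [[ 0.0695 -0.0879  0.157 ]]
blob [258 251  12  12  67] [263.9552 256.403 ]
knob [[0.4587 0.236  0.122 ]] [[-0.1149  0.0912  0.122 ]]
((263.66217041015625, 256.52703857421875), (5.812381744384766, 13.949716567993164), 54.46232223510742)
blob [213 166   9  13  58] [216.9828 172.2586]
grip 0.145 [[0.6508 0.1611 0.322 ]] [[215.8646 170.0669]] [216.9828 172.2586]
grip 0.15 [[0.6558 0.1616 0.322 ]] [[214.3043 169.7015]] [216.9828 172.2586]
grip 0.155 [[0.6608 0.162  0.322 ]] [[212.7473 169.337 ]] [216.9828 172.2586]
oil [[0.4844 0.0596 0.07  ]] [[-0.1045 -0.0868  0.07  ]]
stain [[0.4675 0.3229 0.    ]] [[-0.0986  0.177   0.    ]]
amber [[ 0.5021 -0.0546  0.    ]] [[-0.0968 -0.2021  0.    ]]
cup [[ 0.53   -0.2348  0.    ]] [[-0.0846 -0.384   0.    ]]
```

```bash
cat >> h.py <<'E'
fit=np.load("fit.npy")
def tgt(th,yaw=0):
    "tool rotation: y to incubator right, z down leaning th deg (back to the front); yaw clockwise turn about z"
    t=np.radians(th); B=np.array([[np.cos(t),0,np.sin(t)],[0,-1,0],[np.sin(t),0,-np.cos(t)]]).T
    return R.from_euler("z",fit[2])*R.from_matrix(B)*R.from_euler("z",yaw,degrees=True)
def rel(P,th,yaw=0,grasp=True,inc_=True,cmd=None):
    "shift cm / turn deg in present tool axes, to put the grasp point at P"
    s=telemetry.observe(); p,r=np.array(s["position"]),R.from_rotvec(s["ee_rot"])
    if cmd is not None: p,r=cmd
    T=tgt(th,yaw); W=inc(fit,P)[0] if inc_ else np.array(P,float)
    if grasp: W=W-T.as_matrix()[:,2]*.003
    d=r.inv().apply(W-p)*100; q=(r.inv()*T).as_rotvec(degrees=True)
    print("rel shift",np.round(d,2),"turn",np.round(q,1),"dist",np.linalg.norm(d).round(1),np.linalg.norm(q).round(1)); return W,T
def st():
    s=telemetry.observe(); p=np.array(s["position"]); M=R.from_rotvec(s["ee_rot"]).as_matrix(); g=p+M[:,2]*.003
    Mi=R.from_euler("z",-fit[2]).as_matrix()@M
    print("t",round(s["clock"],2),"grasp inc mm",np.round(toinc(fit,g)[0]*1e3,1),"lean",np.degrees(np.arctan2(Mi[0,2],-Mi[2,2])).round(1),"yrow",Mi[:,1].round(2),"F",np.round(s["force"],1),"w",round(s["width"]*92,1),"gf",round(s["gripper_force"],1),"j",np.round(s["joints"],2)); return s
E
python3 - <<'E'
from h import *
st(); rel([.40,-.30,.40],0,inc_=False,grasp=False)
rel([-.10,-.10,.36],20,grasp=False)
E
```

```text
t 0.35 grasp inc mm [-415.9 -703.8  245.6] lean -0.0 yrow [ 0.28 -0.96 -0.  ] F [0.3 0.1 0.3] w 92.1 gf 0.0 j [ 1.1   0.43  0.02  1.57 -0.01  1.13 -0.08]
rel shift [ 26.33 -19.99 -15.14] turn [-0.   0.  16.4] dist 36.4 16.4
rel shift [ 47.35 -49.01 -11.13] turn [-2.9 19.9 16.2] dist 69.0 25.8
```

```bash
python3 -m creep '9 4 -4 -6 0 0 4; 9 10 -8 -12 0 0 10; 9 16 -12 -15 0 0 16; 9 21 -16 -15 0 0 16; 9 26 -20 -15 0 0 16'
python3 - <<'E'
from h import *
st(); rel([-.12,-.08,.36],20,grasp=False)
E
```

```text
clock: 0.98
position: [0.3661, -0.3528, 0.392]
ee_rot: [3.137, 0.146, 0.002]
force: [1.8, 0.2, -0.7]
width: 0.981
gripper_force: 0.0
t 0.97 grasp inc mm [-258.1 -487.4  389. ] lean 0.1 yrow [ 0.01 -1.    0.  ] F [ 1.8  0.2 -0.7] w 90.3 gf 0.0 j [ 0.7   0.16 -0.05  1.61  0.01  1.37 -0.82]
rel shift [ 14.07 -40.65   3.15] turn [ 0.  19.9  0.4] dist 43.1 19.9
```

```bash
python3 -m creep '9 3 -6 0 0 0 0; 9 6 -12 1 0 5 0; 9 9 -18 2 0 10 0; 9 11 -24 3 0 15 0; 9 13 -30 3 0 20 0' >/dev/null; python3 -m creep '5 0 -5.5 0 0 0 0; 5 0 -10 0 0 0 0; 5 0 -10 0 0 0 0'
python3 - <<'E'
from h import *
st(); 
im=snap("scene","s1")
d=np.radians(40)
cv2.imwrite("pics/s1c.png",cv2.resize(im[60:300,150:470,::-1],(800,600),interpolation=cv2.INTER_CUBIC))
rel([.0695-.10*np.sin(d),-.088,.157+.10*np.cos(d)],40)
E
```

```text
clock: 1.98
position: [0.4526, 0.043, 0.3617]
ee_rot: [-3.073, -0.153, -0.544]
force: [0.4, -1.7, 0.4]
width: 0.701
gripper_force: 0.0
t 1.98 grasp inc mm [-136.7 -100.5  358.9] lean 20.1 yrow [ 0.01 -1.    0.  ] F [ 0.4 -1.7  0.4] w 64.5 gf 0.0 j [ 0.33 -0.11 -0.51  2.   -0.03  0.89 -1.64]
rel shift [ 8.95 -1.36 16.63] turn [-0.3 20.   0.5] dist 18.9 20.0
```

View pics/s1c.png

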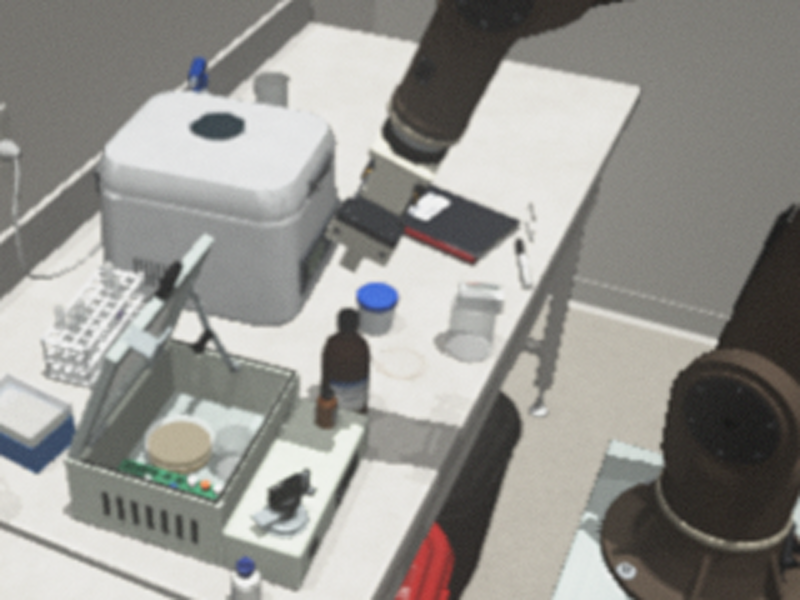

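The gripper hangs at about crop (365,225), showing its 75 mm side, so its 190 mm lies along tool y. I must therefore close along the pin's axis, flange to links. The pin is at (203,340). I'll go to a pre-grasp pose.

```bash
python3 -m creep '6 2 -0.3 3 0 5 0; 6 4.5 -0.6 8 0 10 0; 6 7 -1 12.5 0 15 0; 6 9 -1.4 16.6 0 20 0; 6 9 -1.4 16.6 0 20 0' >/dev/null; python3 -m creep '6 0 0 1 0 0 0; 6 0 0 3 0 0 0; 6 0 0 4 0 0 0; 6 0 0 4 0 0 0'
python3 - <<'E'
from h import *
np.set_printoptions(precision=1,suppress=True)
s=st(); 
im=snap("scene","s2")
c=cv2.resize(im[130:240,190:330,::-1],None,fx=5.4,fy=5.4,interpolation=cv2.INTER_CUBIC)
c=np.clip(c*1.4,0,255).astype(np.uint8)
M=R.from_rotvec(s["ee_rot"]).as_matrix(); p=s["position"]
# draw tips, and pin estimate with ends
for k in(-1,1):
    for z in(.003,.022):
        q=proj("scene",p+M@[0,k*s["width"]*.046,z])[0]; cv2.circle(c,tuple(((q-[190,130]+.5)*5.4).astype(int)),3,(0,0,255),1)
for y in(-.101,-.088,-.075):
    q=proj("scene",inc(fit,[.0695,y,.157]))[0]; cv2.circle(c,tuple(((q-[190,130]+.5)*5.4).astype(int)),3,(0,255,0),1)
cv2.imwrite("pics/s2c.png",c)
rel([.0695,-.088,.157],40)
E
```

```text
clock: 3.15
position: [0.6146, 0.0551, 0.2243]
ee_rot: [-2.951, -0.112, -1.029]
force: [-0.2, -0.3, 0.3]
width: 0.651
gripper_force: 0.0
t 3.15 grasp inc mm [  26.6 -102.5  221.9] lean 38.4 yrow [-0. -1.  0.] F [-0.2 -0.3  0.3] w 59.9 gf 0.0 j [-0.3  0.2  0.   2.2  1.1  0.1 -2.7]
rel shift [-0.7 -1.6  7.8] turn [ 1.   1.6 -0.3] dist 8.0 1.9
```

View pics/s2c.png

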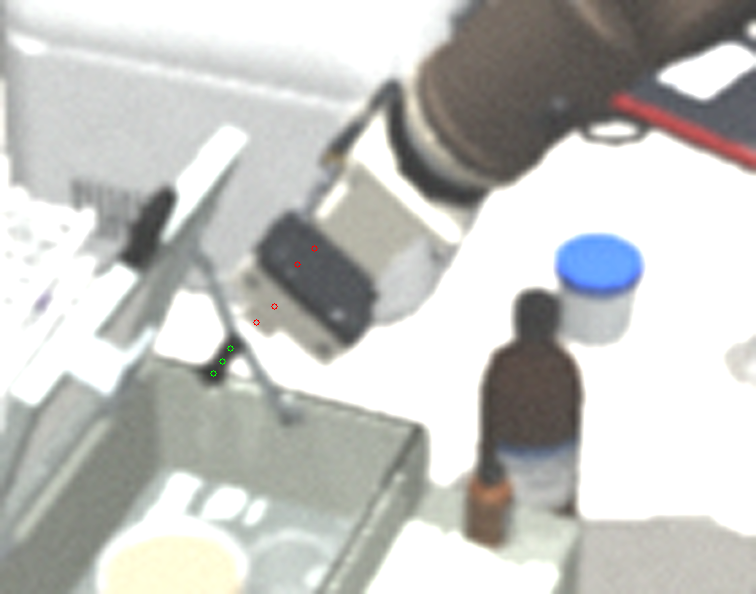

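The pin (crop 222,361) matches my estimate (green). The arm has reached the j6 and j7 limits at this lean, so I'll re-pose with a smaller lean, backing up first.

```bash
python3 -m creep '6 0 0 -3 0 -4 0; 6 0 0 -6 0 -10 0; 6 0 0 -8 0 -12 0; 6 0 0 -8 0 -12 0' 
python3 - <<'E'
from h import *
st(); d=np.radians(29)
rel([.0695-.06*np.sin(d),-.088,.157+.06*np.cos(d)],29)
E
```

```text
clock: 3.7
position: [0.5653, 0.0523, 0.2912]
ee_rot: [-3.047, -0.112, -0.724]
force: [0.7, -0.5, 1.4]
width: 0.649
gripper_force: 0.0
t 3.7 grasp inc mm [ -23.3 -101.1  288.5] lean 26.7 yrow [-0.02 -1.    0.01] F [ 0.7 -0.5  1.4] w 59.7 gf 0.0 j [ 0.24  0.12 -0.52  2.01  0.28  0.58 -1.96]
rel shift [ 2.12 -1.47  9.9 ] turn [ 0.9  2.3 -0.5] dist 10.2 2.5
```

```bash
python3 -m creep '6 0.5 -0.5 2.5 0 1 0; 6 1 -1 5 0 2 0; 6 1.6 -1.5 7.5 0 2 0; 6 2.1 -1.5 9.9 1 2 0; 6 2.1 -1.5 9.9 1 2 0' 
python3 - <<'E'
from h import *
st(); d=np.radians(29)
rel([.0695,-.088,.157],29)
E
```

```text
clock: 4.32
position: [0.6256, 0.07, 0.2056]
ee_rot: [-3.022, -0.12, -0.761]
force: [0.2, 0.3, 0.4]
width: 0.653
gripper_force: 0.0
t 4.33 grasp inc mm [ 38.4 -88.7 202.9] lean 28.3 yrow [-0.01 -1.   -0.  ] F [0.2 0.3 0.4] w 60.1 gf 0.0 j [ 0.09  0.31 -0.4   2.03  0.57  0.39 -2.24]
rel shift [ 0.55 -0.07  5.52] turn [-0.   0.7 -0.4] dist 5.5 0.8
```

```bash
python3 -m creep '6 0.2 0 1.5 0 0 0; 6 0.4 0 3 0 0 0; 6 0.5 0 4.5 0 0 0; 6 0.5 0 5.5 0 0 0; 6 0.5 0 5.5 0 0 0' 
python3 - <<'E'
from h import *
s=st(); rel([.0695,-.088,.157],29)
im=snap("scene","s3")
c=cv2.resize(im[145:225,190:296,::-1],None,fx=7,fy=7,interpolation=cv2.INTER_CUBIC)
c=np.clip(c*1.4,0,255).astype(np.uint8)
for y in(-.101,-.088,-.075):
    q=proj("scene",inc(fit,[.0695,y,.157]))[0]; cv2.circle(c,tuple(((q-[190,145]+.5)*7).astype(int)),3,(0,255,0),1)
cv2.imwrite("pics/s3c.png",c)
E
```

```text
clock: 4.95
position: [0.6563, 0.0738, 0.1604]
ee_rot: [-3.021, -0.124, -0.762]
force: [-0.3, -0.5, 0.4]
width: 0.655
gripper_force: 0.0
t 4.95 grasp inc mm [ 69.4 -87.5 157.8] lean 28.3 yrow [-0. -1. -0.] F [-0.3 -0.5  0.4] w 60.3 gf 0.0 j [ 0.    0.41 -0.3   2.02  0.68  0.3  -2.34]
rel shift [-0.03  0.05  0.07] turn [-0.   0.7 -0.3] dist 0.1 0.7
```

View pics/s3c.png

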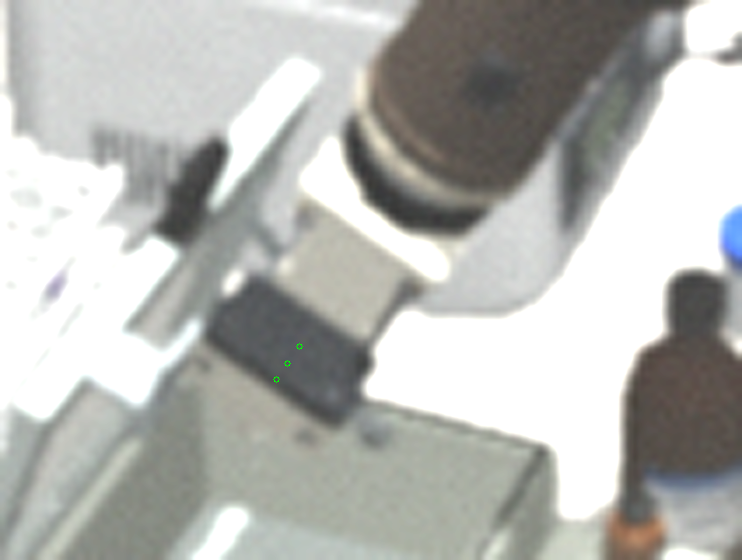

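The gripper covers the pin, no contact force. Close on it.

```bash
python3 -m creep '5 0 0 0 0 0 0; 4.2 0 0 0 0 0 0; 3.6 0 0 0 0 0 0; 3 0 0 0 0 0 0; 2.5 0 0 0 0 0 0' 20; python3 -m creep '2 0 0 0 0 0 0; 2 0 0 0 0 0 0; 2 0 0 0 0 0 0' 20
python3 - <<'E'
from h import *
st()
E
```

```text
clock: 5.62
position: [0.657, 0.0685, 0.1619]
ee_rot: [-3.026, -0.115, -0.765]
force: [2.5, -11.0, 0.1]
width: 0.449
gripper_force: 20.0
clock: 6.0
position: [0.657, 0.0685, 0.1619]
ee_rot: [-3.026, -0.115, -0.766]
force: [3.2, -11.3, 0.5]
width: 0.443
gripper_force: 20.0
t 6.0 grasp inc mm [ 69.6 -92.9 159.2] lean 28.4 yrow [-0.01 -1.    0.  ] F [  3.2 -11.3   0.5] w 40.7 gf 20.0 j [ 0.01  0.4  -0.29  2.02  0.68  0.31 -2.34]
```

```bash
python3 -m creep '2 0 0.25 0 0 0 0; 2 0 0.5 0 0 0 0; 2 0 0.5 0 0 0 0' 30
python3 - <<'E'
from h import *
st()
for uv in([243.0,205.9],[226.5,176.5]):
  for yy in(-.105,-.112):
    o,v=ray("scene",[uv]); a=toinc(fit,o)[0]; b=toinc(fit,o+v[0])[0]-a; print(yy,a+b*(yy-a[1])/b[1])
E
```

```text
clock: 6.38
position: [0.657, 0.0684, 0.1618]
ee_rot: [-3.021, -0.122, -0.765]
force: [0.1, -2.6, 1.1]
width: 0.449
gripper_force: 30.0
t 6.38 grasp inc mm [ 69.6 -92.9 159.2] lean 28.4 yrow [-0. -1. -0.] F [ 0.1 -2.6  1.1] w 41.3 gf 30.0 j [ 0.02  0.41 -0.3   2.02  0.67  0.3  -2.32]
-0.105 [ 0.03397962 -0.105       0.11365435]
-0.112 [ 0.0370817  -0.112       0.10715646]
-0.105 [ 0.08886725 -0.105       0.22075745]
-0.112 [ 0.09233056 -0.112       0.21496445]
```

```bash
python3 -m creep '2 -0.15 0 -0.3 0 0 0; 2 -0.3 0 -0.6 0 0 0; 2 -0.5 0 -0.9 0 0 0; 2 -0.7 0 -1.15 0 0 0; 2 -0.7 0 -1.15 0 0 0' 35
python3 - <<'E'
from h import *
st()
E
```

```text
clock: 7.0
position: [0.6445, 0.0675, 0.1678]
ee_rot: [-3.022, -0.123, -0.763]
force: [1.1, -2.0, -5.5]
width: 0.445
gripper_force: 35.0
t 7.0 grasp inc mm [ 57.1 -92.7 165.2] lean 28.3 yrow [-0. -1. -0.] F [ 1.1 -2.  -5.5] w 40.9 gf 35.0 j [ 0.03  0.38 -0.32  2.04  0.66  0.31 -2.32]
```

```bash
python3 -m creep '2 -0.2 0 -0.25 0 0 0; 2 -0.45 0 -0.5 0 0 0; 2 -0.7 0 -0.75 0 0 0; 2 -0.9 0 -0.95 0 0 0; 2 -0.9 0 -0.95 0 0 0' 35
python3 - <<'E'
from h import *
st()
im=snap("scene","s4")
c=cv2.resize(im[130:250,170:310,::-1],None,fx=5,fy=5,interpolation=cv2.INTER_CUBIC)
cv2.imwrite("pics/s4c.png",np.clip(c*1.4,0,255).astype(np.uint8))
im0=np.load("pics/s.npy")[:,:,:].max(2); 
for n,I in(("0",im0),("4",im.max(2).astype(float))):
    m=(I[155:190,205:232]<60).astype(np.uint8); k,l,s,cc=cv2.connectedComponentsWithStats(m); i=1+np.argmax(s[1:,4]); print(n,s[i],cc[i]+[205,155])
E
```

```text
clock: 7.62
position: [0.632, 0.0665, 0.1718]
ee_rot: [-3.022, -0.123, -0.762]
force: [0.0, -1.8, -11.3]
width: 0.447
gripper_force: 35.0
t 7.62 grasp inc mm [ 44.5 -92.6 169.1] lean 28.3 yrow [-0. -1. -0.] F [  0.   -1.8 -11.3] w 41.1 gf 35.0 j [ 0.03  0.36 -0.32  2.06  0.66  0.31 -2.32]
0 [ 8 11  9 13 58] [216.98275862 172.25862069]
4 [11 13  9 13 44] [219.95454545 174.40909091]
```

View pics/s4c.png

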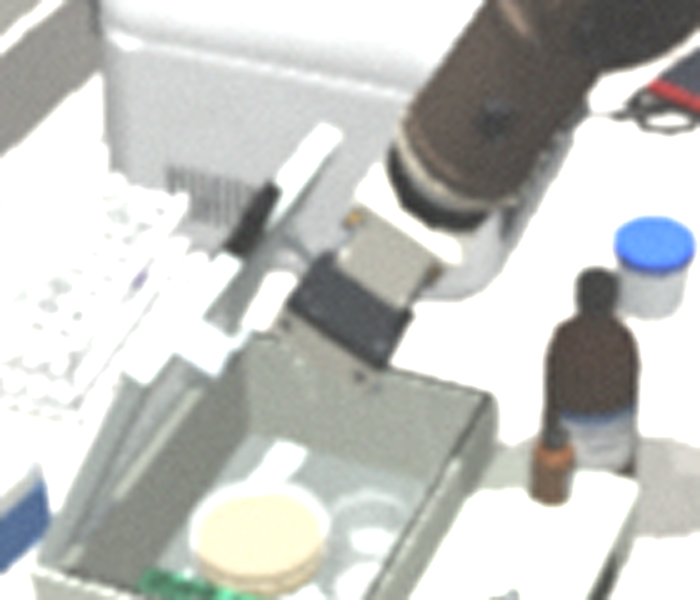

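The hood has come down only slightly: its grip moved 3 px, about 0.05 rad. The knuckle's lower link has swung about 24°, so the stay is broken. Release, back out, and compute the hood grip approach.

```bash
python3 -m creep '5 0 0 0 0 0 0; 6 0 0 0 0 0 0; 6 0 0 0 0 0 0' && python3 -m creep '6 -0.4 0 -2 0 0 0; 6 -1 0 -5 0 0 0; 6 -2 0 -10 0 0 0; 6 -3 0 -15 0 0 0; 6 -3 0 -16 0 0 0'
python3 - <<'E'
from h import *
st()
I=snap("scene","s5").max(2).astype(float)
m=(I[155:190,205:232]<60).astype(np.uint8); k,l,s,cc=cv2.connectedComponentsWithStats(m); i=1+np.argmax(s[1:,4]); g=cc[i]+[205,155]; print(s[i],g)
# block centre: 216 from hinge, 8 mm outside the inner face
for hx in(.136,.14,.145):
  A=np.radians(np.arange(55,70,.25))
  G=np.c_[hx-.216*np.cos(A)+.008*np.sin(A),0*A,.115+.216*np.sin(A)+.008*np.cos(A)]
  e=proj("scene",inc(fit,G))-g; n=np.linalg.norm(e,axis=1); b=n.argmin(); e0=proj("scene",inc(fit,G[[52]]))-[216.98,172.26]; print(hx,np.degrees(A[b]),e[b],"at68",e0)
E
```

```text
clock: 8.05
position: [0.634, 0.0674, 0.1737]
ee_rot: [-3.019, -0.124, -0.768]
force: [0.7, -0.0, 0.0]
width: 0.646
gripper_force: 0.0
clock: 8.68
position: [0.5308, 0.0582, 0.3021]
ee_rot: [-3.019, -0.123, -0.773]
force: [0.9, 0.5, 0.3]
width: 0.655
gripper_force: 0.0
t 8.68 grasp inc mm [-57.1 -92.2 299.5] lean 28.7 yrow [-0. -1. -0.] F [0.9 0.5 0.3] w 60.3 gf 0.0 j [ 0.33  0.04 -0.6   2.08  0.21  0.54 -1.9 ]
[11 13  9 13 45] [219.95555556 174.51111111]
0.136 65.75 [ 0.86808764 -1.42521921] at68 [[ 1.30455069 -0.60609416]]
0.14 64.75 [ 0.73247919 -1.05929709] at68 [[ 0.05418424 -0.89971504]]
0.145 63.75000000000001 [ 0.27727554 -0.75285823] at68 [[-1.50579256 -1.26604909]]
```

```bash
python3 - <<'E'
from h import *
d=np.radians(18); G=np.array([.0543,.002,.3178]); b=np.array([-np.sin(d),0,np.cos(d)])
P1=G+.09*b; W,T=rel(P1,18); print(P1)
rel(G,18,cmd=(W,T))
E
```

```text
rel shift [12.3  -9.52 -5.13] turn [  0.  -10.7  -0.3] dist 16.4 10.7
[0.02648847 0.002      0.40339509]
rel shift [-0. -0.  9.] turn [0. 0. 0.] dist 9.0 0.0
```

```bash
python3 -m creep '6 1 -1 -5 0 0 0; 6 4 -4 -7 0 -4 0; 6 8 -7 -6 0 -8 0; 6 12.3 -9.5 -5.1 0 -10.7 0; 6 12.3 -9.5 -5.1 0 -10.7 0' >/dev/null;  python3 -m creep '6 0 0 0 0 0 0;6 0 0 0 0 0 0'
python3 - <<'E'
from h import *
s=st(); rel([.0543,.002,.3178],18)
im=snap("scene","s6")
c=cv2.resize(im[90:230,160:320,::-1],None,fx=4.2,fy=4.2,interpolation=cv2.INTER_CUBIC)
c=np.clip(c*1.4,0,255).astype(np.uint8)
q=proj("scene",inc(fit,[.0543,.002,.3178]))[0]; cv2.circle(c,tuple(((q-[160,90]+.5)*4.2).astype(int)),3,(0,255,0),1)
M=R.from_rotvec(s["ee_rot"]).as_matrix()
for k in(-1,1):
  for z in(.022,.09):
    q=proj("scene",s["position"]+M@[0,k*.03,z])[0]; cv2.circle(c,tuple(((q-[160,90]+.5)*4.2).astype(int)),3,(0,0,255),1)
cv2.imwrite("pics/s6c.png",c)
E
```

```text
clock: 9.6
position: [0.606, 0.1584, 0.4021]
ee_rot: [-3.087, -0.126, -0.481]
force: [0.3, -0.2, 0.8]
width: 0.655
gripper_force: 0.0
t 9.6 grasp inc mm [ 26.1   1.1 399.2] lean 17.7 yrow [-0. -1. -0.] F [ 0.3 -0.2  0.8] w 60.2 gf 0.0 j [ 0.16  0.26 -0.71  1.55  0.32  1.12 -2.09]
rel shift [ 0.21 -0.08  8.62] turn [-0.   0.3 -0.3] dist 8.6 0.4
```

View pics/s6c.png

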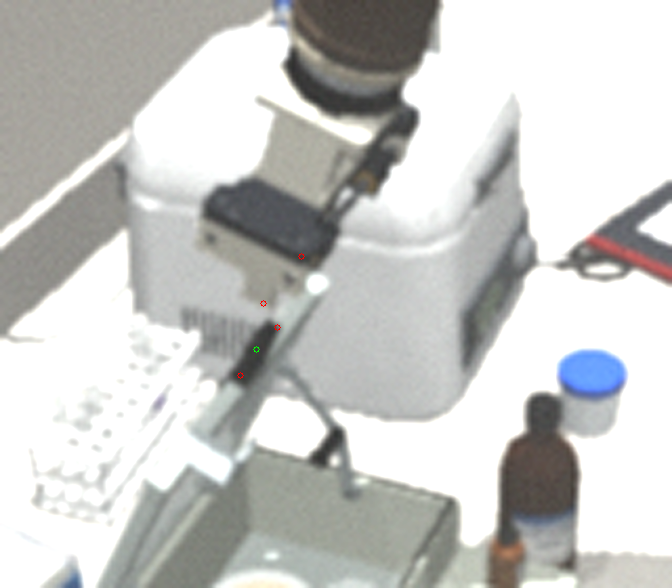

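The near fingertip is at (262,303) and the grip at (256,350) below it, straddled by the projected pads. The knuckle at (328,447) is clearly folded forward. Descend and pinch.

```bash
python3 -m creep '6 0.1 0 2.5 0 0 0; 6 0.2 0 5 0 0 0; 6 0.2 0 7 0 0 0; 6 0.2 0 8.6 0 0 0; 6 0.2 0 8.6 0 0 0' && python3 -m creep '5 0 0 0 0 0 0; 4 0 0 0 0 0 0; 3 0 0 0 0 0 0; 2 0 0 0 0 0 0; 2 0 0 0 0 0 0' 20
python3 - <<'E'
from h import *
st()
E
```

```text
clock: 10.28
position: [0.6343, 0.1612, 0.32]
ee_rot: [-3.087, -0.126, -0.478]
force: [0.7, -0.8, -0.4]
width: 0.652
gripper_force: 0.0
clock: 10.9
position: [0.6351, 0.1593, 0.3218]
ee_rot: [-3.089, -0.123, -0.482]
force: [-1.4, -6.2, 3.4]
width: 0.326
gripper_force: 20.0
t 10.9 grasp inc mm [ 55.1  -0.5 318.9] lean 17.7 yrow [-0.01 -1.   -0.  ] F [-1.4 -6.2  3.4] w 30.0 gf 20.0 j [ 0.13  0.35 -0.67  1.63  0.41  0.98 -2.16]
```

```bash
cat > arc.py <<'E'
from h import *
s=st()
def plan(a0,a1,l0,l1,n,hx=.14,over=0):
    G=lambda a:np.array([hx-.22*np.cos(a)+.008*np.sin(a),0,.115+.22*np.sin(a)+.008*np.cos(a)])
    a=np.radians(np.linspace(a0,a1,n+1)); l=np.linspace(l0,l1,n+1)
    P=[]; 
    for A,L in zip(a,l):
        T=tgt(L); P.append((R.from_euler("z",fit[2]).apply(G(A))-T.as_matrix()[:,2]*.003,T))
    for k in range(0,n,5):
        p0,T0=P[k]; print("; ".join("2 "+" ".join(f"{v:.2f}" for v in T0.inv().apply(p-p0)*100)+f" 0 {(T0.inv()*T).as_rotvec(degrees=True)[1]:.1f} 0" for p,T in P[k+1:k+6]))
E
python3 - <<'E'
from arc import *
plan(65,0,18,2,20)
E
```

```text
t 10.9 grasp inc mm [ 55.1  -0.5 318.9] lean 17.7 yrow [-0.01 -1.   -0.  ] F [-1.4 -6.2  3.4] w 30.0 gf 20.0 j [ 0.13  0.35 -0.67  1.63  0.41  0.98 -2.16]
2 -1.24 0.00 0.14 0 -0.8 0; 2 -2.46 -0.00 0.35 0 -1.6 0; 2 -3.67 0.00 0.64 0 -2.4 0; 2 -4.87 -0.00 0.99 0 -3.2 0; 2 -6.04 0.00 1.41 0 -4.0 0
2 -1.11 0.00 0.56 0 -0.8 0; 2 -2.19 0.00 1.19 0 -1.6 0; 2 -3.23 -0.00 1.87 0 -2.4 0; 2 -4.23 -0.00 2.62 0 -3.2 0; 2 -5.18 -0.00 3.42 0 -4.0 0
2 -0.85 0.00 0.91 0 -0.8 0; 2 -1.64 0.00 1.87 0 -1.6 0; 2 -2.38 -0.00 2.88 0 -2.4 0; 2 -3.06 -0.00 3.92 0 -3.2 0; 2 -3.68 -0.00 5.01 0 -4.0 0
2 -0.48 0.00 1.15 0 -0.8 0; 2 -0.89 0.00 2.33 0 -1.6 0; 2 -1.23 0.00 3.53 0 -2.4 0; 2 -1.51 0.00 4.75 0 -3.2 0; 2 -1.72 0.00 5.98 0 -4.0 0
```

```bash
python3 -m creep '2 -1.24 0 0.14 0 -0.8 0; 2 -2.46 0 0.35 0 -1.6 0; 2 -3.67 0 0.64 0 -2.4 0; 2 -4.87 0 0.99 0 -3.2 0; 2 -6.04 0 1.41 0 -4 0' 40
python3 - <<'E'
from h import *
st()
E
```

```text
clock: 11.52
position: [0.5823, 0.1555, 0.2905]
ee_rot: [-3.106, -0.124, -0.376]
force: [-0.8, -4.8, 4.9]
width: 0.32
gripper_force: 40.0
t 11.53 grasp inc mm [  2.    0.3 287.6] lean 13.8 yrow [-0.01 -1.   -0.  ] F [-0.8 -4.8  4.9] w 29.5 gf 40.0 j [ 0.15  0.32 -0.69  1.74  0.37  0.96 -2.17]
```

Tracking well; continue.

```bash
python3 -m creep '2 -1.11 0 0.56 0 -0.8 0; 2 -2.19 0 1.19 0 -1.6 0; 2 -3.23 0 1.87 0 -2.4 0; 2 -4.23 0 2.62 0 -3.2 0; 2 -5.18 0 3.42 0 -4 0' 40
python3 - <<'E'
from h import *
st()
E
```

```text
clock: 12.15
position: [0.5391, 0.1524, 0.2441]
ee_rot: [-3.12, -0.125, -0.264]
force: [-2.6, -4.8, 3.9]
width: 0.324
gripper_force: 40.0
t 12.15 grasp inc mm [-41.5   0.9 241.1] lean 9.7 yrow [-0.01 -1.   -0.  ] F [-2.6 -4.8  3.9] w 29.8 gf 40.0 j [ 0.15  0.33 -0.7   1.84  0.35  0.92 -2.2 ]
```

```bash
python3 -m creep '2 -0.85 0 0.91 0 -0.8 0; 2 -1.64 0 1.87 0 -1.6 0; 2 -2.38 0 2.88 0 -2.4 0; 2 -3.06 0 3.92 0 -3.2 0; 2 -3.68 0 5.01 0 -4 0' 40
python3 - <<'E'
from h import *
st()
E
```

```text
clock: 12.78
position: [0.5109, 0.1504, 0.1878]
ee_rot: [-3.13, -0.127, -0.153]
force: [-3.0, -4.1, 2.6]
width: 0.321
gripper_force: 40.0
t 12.78 grasp inc mm [-70.    1.4 184.9] lean 5.6 yrow [-0.01 -1.   -0.  ] F [-3.  -4.1  2.6] w 29.5 gf 40.0 j [ 0.13  0.39 -0.69  1.91  0.37  0.87 -2.24]
```

```bash
python3 -m creep '2 -0.48 0 1.15 0 -0.8 0; 2 -0.89 0 2.33 0 -1.6 0; 2 -1.23 0 3.53 0 -2.4 0; 2 -1.45 0 4.5 0 -3.2 0; 2 -1.6 0 5.3 0 -4 0' 40
python3 -m creep '2 0 0 0.3 0 0 0; 2 0 0 0.6 0 0 0; 2 0 0 0.9 0 0 0; 2 0 0 0.9 0 0 0' 40
python3 - <<'E'
from h import *
st()
E
```

```text
clock: 13.4
position: [0.5, 0.1496, 0.1332]
ee_rot: [-3.137, -0.127, -0.042]
force: [-3.6, -5.0, 0.8]
width: 0.321
gripper_force: 40.0
clock: 13.9
position: [0.4997, 0.1496, 0.1246]
ee_rot: [-3.137, -0.127, -0.041]
force: [-7.8, -5.6, 5.0]
width: 0.324
gripper_force: 40.0
t 13.9 grasp inc mm [-81.5   1.5 121.6] lean 1.5 yrow [-0.01 -1.   -0.  ] F [-7.8 -5.6  5. ] w 29.8 gf 40.0 j [ 0.09  0.49 -0.65  1.95  0.42  0.81 -2.28]
```

```bash
python3 -m creep '2 0 0 0.2 0 0 0; 2 0 0 0.4 0 0 0; 2 0 0 0.4 0 0 0; 2 0 0 0.4 0 0 0' 40
python3 - <<'E'
from h import *
st()
im=snap("scene","s7")
c=cv2.resize(im[120:300,160:360,::-1],None,fx=3.3,fy=3.3,interpolation=cv2.INTER_CUBIC)
cv2.imwrite("pics/s7c.png",np.clip(c*1.3,0,255).astype(np.uint8))
E
```

```text
clock: 14.4
position: [0.5003, 0.1497, 0.1233]
ee_rot: [-3.139, -0.127, -0.046]
force: [-17.2, -11.4, 40.3]
width: 0.325
gripper_force: 40.0
t 14.4 grasp inc mm [-80.8   1.6 120.3] lean 1.7 yrow [-0.01 -1.    0.  ] F [-17.2 -11.4  40.3] w 29.9 gf 40.0 j [ 0.08  0.49 -0.65  1.95  0.42  0.81 -2.29]
```

View pics/s7c.png

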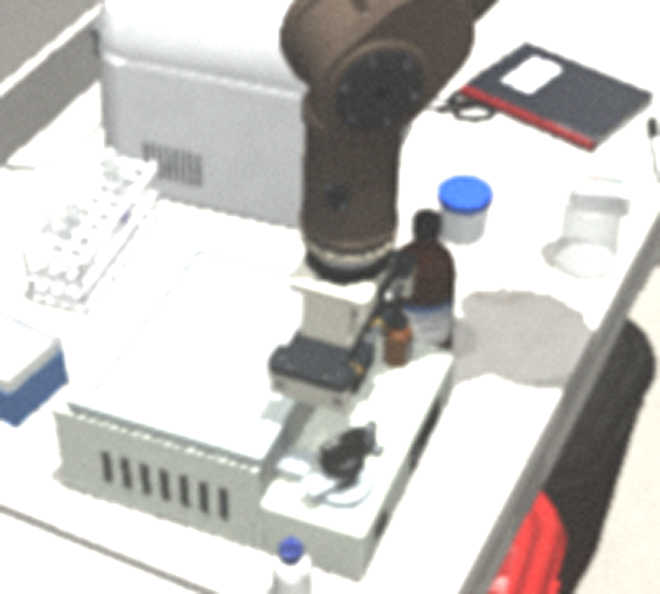

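The hood lies level on the rim, the press reacted with 40 N (firm stop), the oil bottle still stands at (397,340), and the knob is at (345,455). Release, go up, then measure the knob.

```bash
python3 -m creep '2 0 0 -0.4 0 0 0; 2 0 0 -0.7 0 0 0; 4 0 0 -0.7 0 0 0; 6 0 0 -0.7 0 0 0; 6 0 0 -0.7 0 0 0' 20 >/dev/null; python3 -m creep '6 0 0 -3 0 0 0; 6 0 0 -7 0 0 0; 6 0 0 -11 0 0 0; 6 0 0 -11 0 0 0'
python3 - <<'E'
from h import *
np.set_printoptions(precision=4,suppress=True)
st()
im=np.mean([vision.get_image("scene").astype(float) for _ in range(4)],0)
g=im.max(2); y0,x0=235,245
sub=cv2.resize(g[y0:290,x0:295].astype(np.float32),None,fx=8,fy=8,interpolation=cv2.INTER_CUBIC)
m=(sub<85).astype(np.uint8); k,l,s,cc=cv2.connectedComponentsWithStats(m); i=1+np.argmax(s[1:,4]); print(s[i]/8.,cc[i]/8+[x0,y0])
kn=np.array([-.113,.091]); 
for a in np.arange(0,.7,.1):
    d=np.array([np.sin(a),np.cos(a)]); e=[np.r_[kn+k*.022*d,.135] for k in(-1,1)]
    q=proj("scene",inc(fit,e)); print(a.round(1),q.ravel(),np.degrees(np.arctan2(*(q[1]-q[0])[::-1])).round(1))
c=cv2.resize(im[y0:290,x0:295,::-1],None,fx=10,fy=10,interpolation=cv2.INTER_CUBIC)
c=np.clip(c*1.6,0,255).astype(np.uint8)
for P in([-.113,.091,.135],[-.113,.091,.096]):
    q=proj("scene",inc(fit,P))[0]; cv2.circle(c,tuple(((q-[x0,y0]+.5)*10).astype(int)),4,(0,255,0),1)
for k in range(0,50,10): cv2.putText(c,str(x0+k),(k*10,10),0,.4,(0,0,255),1); cv2.putText(c,str(y0+k),(0,k*10+5),0,.4,(0,0,255),1)
cv2.imwrite("pics/s8c.png",c)
E
```

```text
clock: 15.58
position: [0.4996, 0.152, 0.241]
ee_rot: [-3.132, -0.129, -0.056]
force: [0.3, 0.5, -0.0]
width: 0.656
gripper_force: 0.0
t 15.57 grasp inc mm [-81.3   3.9 238. ] lean 2.0 yrow [-0. -1. -0.] F [ 0.3  0.5 -0. ] w 60.4 gf 0.0 j [ 0.17  0.35 -0.73  1.82  0.28  1.04 -2.16]
[  13.      15.25    14.875   17.25  1172.375] [265.2628 258.3474]
0.0 [266.069  247.9663 260.6675 258.2837] 117.6
0.1 [266.7583 248.1873 259.9651 258.0519] 124.6
0.2 [267.4153 248.4568 259.2982 257.77  ] 131.1
0.3 [268.0335 248.7723 258.6737 257.441 ] 137.2
0.4 [268.6068 249.1307 258.0979 257.0683] 142.9
0.5 [269.1296 249.5287 257.5766 256.656 ] 148.3
0.6 [269.5966 249.9626 257.1149 256.2084] 153.4
```

View pics/s8c.png

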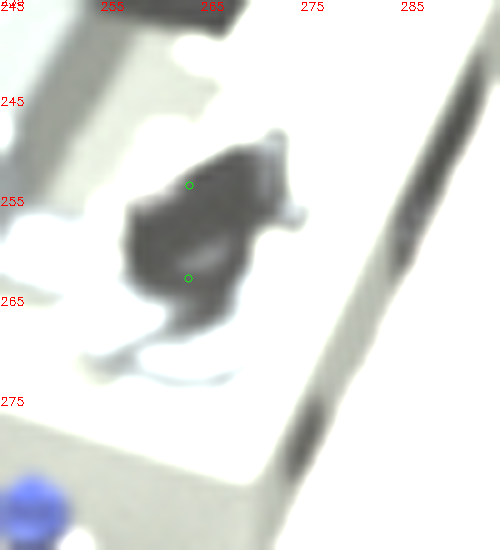

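```bash
python3 - <<'E'
from h import *
np.set_printoptions(precision=1,suppress=True)
for uv in([254.0,270.7],[253.2,269.5]):
    w=toinc(fit,plane("scene",[uv],.096))[0]; d=w[:2]-[-.113,.091]; print("wing tip mm",w*1e3,"len",np.linalg.norm(d)*1e3,"ang",np.arctan2(*d).round(2))
for a in(.4,.5,.6,.7):
    d=np.array([np.sin(a),np.cos(a)]); n=np.array([np.cos(a),-np.sin(a)])
    e=[np.r_[np.array([-.113,.091])+i*.022*d+j*.007*n,z] for z in(.135,.109) for i,j in((1,-1),(1,1),(-1,1),(-1,-1))]
    q=proj("scene",inc(fit,e)); print(a,"top",q[:4].ravel(),"bot",q[4:].ravel())
E
```

```text
wing tip mm [-99.4 131.3  96. ] len 42.518886521659425 ang 0.32
wing tip mm [-95.6 127.9  96. ] len 40.78612633466384 ang 0.44
0.4 top [259.9 258.3 256.4 255.8 266.9 247.9 270.4 250.3] bot [259.8 264.5 256.4 262.  266.8 254.1 270.2 256.5]
0.5 top [259.1 258.  256.  255.3 267.6 248.2 270.7 250.9] bot [259.2 264.2 256.1 261.5 267.5 254.4 270.6 257.1]
0.6 top [258.5 257.7 255.8 254.7 268.2 248.5 271.  251.4] bot [258.5 263.9 255.8 260.9 268.1 254.7 270.9 257.6]
0.7 top [257.9 257.3 255.6 254.2 268.8 248.9 271.2 252. ] bot [257.9 263.5 255.6 260.4 268.7 255.1 271.1 258.2]
```

The bar's upper outline runs (257,255.5)→(269,249.5), which matches a knob angle of about 0.6. The wing tip near (254,270) suggests 0.3 to 0.45, so the pads will align on closing. I'll use 0.55 and a centre of about (-0.115, 0.0925).

```bash
python3 - <<'E'
from h import *
y=np.degrees(.55)-90; print(y)
W,T=rel([-.115,.0925,.22],0,y)
E

```

```text
-58.48732126780472
rel shift [-3.22 -8.98  1.32] turn [  0.7  -1.6 -58.7] dist 9.6 58.8
```

```bash
python3 -m creep '5 -0.6 -2 0 0 0 -10; 5 -1.3 -4 0 0 0 -20; 5 -2 -6 0 0 -1 -30; 5 -2.8 -8 0 0 -1.6 -40; 5 -3.2 -9 0.5 0 -1.6 -50' >/dev/null
python3 -m creep '4.5 0 0 0 0 0 -8.5; 4.5 0 0 0 0 0 -8.5'
python3 - <<'E'
from h import *
st(); y=np.degrees(.55)-90
W,T=rel([-.115,.0925,.19],0,y); rel([-.115,.0925,.127],0,y)
E

```

```text
clock: 16.65
position: [0.4585, 0.2375, 0.231]
ee_rot: [2.669, 1.641, -0.002]
force: [-0.3, -0.7, 0.7]
width: 0.489
gripper_force: 0.0
t 16.65 grasp inc mm [-115.    92.7  228. ] lean 0.2 yrow [ 0.85 -0.53  0.01] F [-0.3 -0.7  0.7] w 45.0 gf 0.0 j [ 0.13  0.45 -0.98  1.8   0.42  1.12 -1.46]
rel shift [ 0.   -0.01  3.8 ] turn [ 0.4  0.3 -0.3] dist 3.8 0.6
rel shift [ 0.03 -0.06 10.1 ] turn [ 0.4  0.3 -0.3] dist 10.1 0.6
```

```bash
python3 -m creep '4.5 0 0 3 0 0 0; 4.5 0 0 6 0 0 0; 4.5 0 0 8 0 0 0; 4.5 0 0 9.3 0 0 0; 4.5 0 0 10.1 0 0 0' && python3 -m creep '4 0 0 0 0 0 0; 3 0 0 0 0 0 0; 2 0 0 0 0 0 0; 1 0 0 0 0 0 0; 1 0 0 0 0 0 0' 10
python3 - <<'E'
from h import *
st()
E
```

```text
clock: 17.27
position: [0.4596, 0.2371, 0.1308]
ee_rot: [2.668, 1.64, 0.002]
force: [0.1, -0.4, -0.1]
width: 0.492
gripper_force: 0.0
clock: 17.9
position: [0.4618, 0.2361, 0.1318]
ee_rot: [2.667, 1.637, 0.006]
force: [6.9, -2.3, 0.1]
width: 0.15
gripper_force: 10.0
t 17.9 grasp inc mm [-111.8   91.   128.8] lean 0.5 yrow [ 0.85 -0.53  0.01] F [ 6.9 -2.3  0.1] w 13.8 gf 10.0 j [ 0.06  0.56 -0.89  1.92  0.56  0.93 -1.58]
```

```bash
python3 -m creep '1 0 0.2 0 0 0 0; 1 0 0.35 0 0 0 8; 1 0 0.35 0 0 0 17; 1 0 0.35 0 0 0 26; 1 0 0.35 0 0 0 35' 25
python3 - <<'E'
from h import *
s=st(); rel([-.1118,.0905,.128],0,0)
E
```

```text
clock: 18.52
position: [0.4638, 0.2343, 0.1317]
ee_rot: [3.039, 0.753, 0.008]
force: [4.4, -5.0, 2.7]
width: 0.152
gripper_force: 25.0
t 18.52 grasp inc mm [-110.    89.1  128.7] lean 0.4 yrow [ 0.39 -0.92  0.01] F [ 4.4 -5.   2.7] w 14.0 gf 25.0 j [-0.04  0.51 -0.73  1.92  0.45  0.88 -2.09]
rel shift [-0.11 -0.2   0.07] turn [ 0.6 -0.3 22.9] dist 0.2 22.9
```

```bash
python3 -m creep '1 0 0.1 0 0 0 6; 1 0 0.2 0 0 0 12; 1 0 0.2 0 0 0 18; 1 0 0.2 0 0 0 22.5; 1 0 0.2 0 0 0 23' 25
python3 - <<'E'
from h import *
s=st(); print(s["ft_torque"]); rel([-.1118,.0905,.128],0,0)
E
```

```text
clock: 19.15
position: [0.4643, 0.2327, 0.1317]
ee_rot: [3.129, 0.138, 0.011]
force: [3.5, -4.2, 3.3]
width: 0.149
gripper_force: 25.0
t 19.15 grasp inc mm [-109.6   87.3  128.7] lean 0.4 yrow [ 0.   -1.    0.01] F [ 3.5 -4.2  3.3] w 13.7 gf 25.0 j [-0.1   0.48 -0.63  1.93  0.39  0.85 -2.42]
[-0.70448998 -0.22841694  0.07994316]
rel shift [-0.22 -0.31  0.07] turn [ 0.6 -0.4  0.1] dist 0.4 0.7
```

```bash
python3 -m creep '1 0 0.1 0 0 0 1; 1 0 0.1 0 0 0 2; 1 0 0.1 0 0 0 2' 25
python3 - <<'E'
from h import *
s=st(); print(s["ft_torque"])
E
```

```text
clock: 19.52
position: [0.4643, 0.2324, 0.1317]
ee_rot: [3.132, 0.086, 0.011]
force: [3.3, -4.1, 5.4]
width: 0.15
gripper_force: 25.0
t 19.52 grasp inc mm [-109.6   87.1  128.7] lean 0.4 yrow [-0.03 -1.    0.01] F [ 3.3 -4.1  5.4] w 13.8 gf 25.0 j [-0.11  0.48 -0.62  1.93  0.38  0.85 -2.45]
[-0.50497797 -0.42989253 -0.00106674]
```

```bash
python3 -m creep '1 0 0 0 0 0 1; 1 0 0 0 0 0 2; 1 0 0 0 0 0 2' 25
python3 - <<'E'
from h import *
s=st(); print(s["ft_torque"])
E
python3 -m creep '1 0 0 0 0 0 1; 1 0 0 0 0 0 2; 1 0 0 0 0 0 2' 25
python3 - <<'E'
from h import *
s=st(); print(s["ft_torque"])
E
```

```text
clock: 19.9
position: [0.4643, 0.2323, 0.1317]
ee_rot: [3.133, 0.032, 0.011]
force: [3.8, -3.4, 6.5]
width: 0.156
gripper_force: 25.1
t 19.9 grasp inc mm [-109.6   87.   128.7] lean 0.4 yrow [-0.07 -1.    0.01] F [ 3.8 -3.4  6.5] w 14.4 gf 25.1 j [-0.11  0.48 -0.62  1.93  0.37  0.85 -2.48]
[-0.69657638 -0.42008647  0.34490473]
clock: 20.27
position: [0.4643, 0.2323, 0.1317]
ee_rot: [3.133, -0.022, 0.011]
force: [3.9, -4.4, 5.4]
width: 0.156
gripper_force: 25.7
t 20.27 grasp inc mm [-109.7   87.   128.7] lean 0.4 yrow [-0.1  -0.99  0.01] F [ 3.9 -4.4  5.4] w 14.4 gf 25.7 j [-0.12  0.47 -0.61  1.93  0.37  0.85 -2.51]
[-0.86992994 -0.54234137  0.62918797]
```

Yaw torque climbs to 0.6 N·m and the pads start to twist on the bar, so the knob is at its stop. Ease back, release and lift.

```bash
python3 -m creep '1 0 -0.1 0 0 0 -2; 1 0 -0.1 0 0 0 -4; 2 0 -0.1 0 0 0 -4; 2.8 0 -0.1 0 0 0 -4; 2.8 0 -0.1 0 0 0 -4' 10 && python3 -m creep '2.8 0 0 -2 0 0 0; 2.8 0 0 -5 0 0 0; 2.8 0 0 -9 0 0 0; 2.8 0 0 -14 0 0 0; 2.8 0 0 -18 0 0 0' && python3 -m creep '2.8 -3 4 0 0 0 0; 2.8 -5 8 0 0 0 0; 2.8 -6 12 -2 0 0 0;2.8 -6 12 -2 0 0 0'
python3 - <<'E'
from h import *
st()
im=np.mean([vision.get_image("scene").astype(float) for _ in range(4)],0)
a=cv2.resize(im[235:290,245:295,::-1],None,fx=8,fy=8,interpolation=cv2.INTER_CUBIC)
b=cv2.resize(im[170:310,170:310,::-1],(440,440),interpolation=cv2.INTER_CUBIC)
c=np.zeros((440,840,3)); c[:,:400]=a; c[:,400:]=b; c=cv2.resize(c,(800,419))
cv2.imwrite("pics/s9c.png",np.clip(c*1.2,0,255).astype(np.uint8))
E
```

```text
clock: 20.9
position: [0.4633, 0.2341, 0.1311]
ee_rot: [3.133, 0.088, 0.008]
force: [0.5, -0.4, -0.4]
width: 0.299
gripper_force: 0.0
clock: 21.52
position: [0.4623, 0.2355, 0.313]
ee_rot: [3.133, 0.088, 0.01]
force: [0.8, -0.3, -0.1]
width: 0.309
gripper_force: 0.0
clock: 22.02
position: [0.4093, 0.1096, 0.3328]
ee_rot: [3.131, 0.08, 0.012]
force: [0.0, 0.4, 0.2]
width: 0.304
gripper_force: 0.0
t 22.02 grasp inc mm [-175.   -30.5  329.8] lean 0.4 yrow [-0.04 -1.    0.01] F [0.  0.4 0.2] w 27.9 gf 0.0 j [ 0.24  0.08 -0.67  1.85  0.07  1.22 -1.97]
```

View pics/s9c.png

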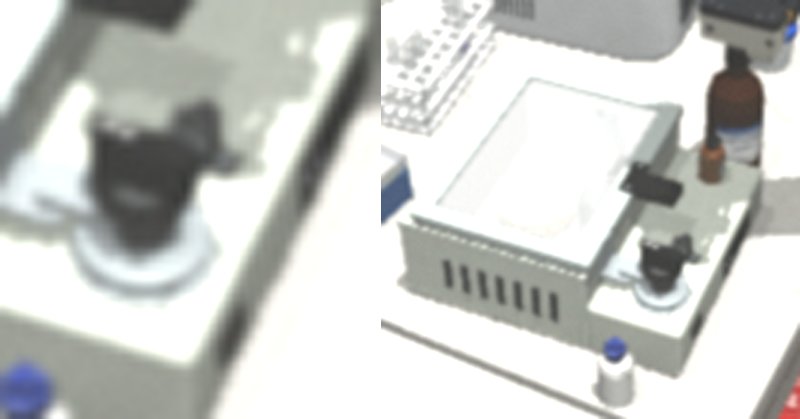

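The hood is shut at (560,170), the bar lies along x with its wing back over the tongue at (620,270), and the bottles stand untouched. The stop (1.61) is within the notch's snap range. Hand in.

```bash
python3 -c "
from cell import job
print(job.sign_off())"
```

```text
the job is handed in; nothing more can be done
None
```

The incubator is closed and I've handed the job in at about 22 s on the robot's clock: stay broken, hood lowered gently to fully shut, knob turned clockwise to its stop, bottles standing where they were; I could not see the follower drop into the notch, but the knob's stop is within its snap range.

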